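# Load the blood-tube reader and latch its guard

### The job

Take the orange-capped tube from the blue rack and stand it fully home in the round well of the tube reader. Then, with the fingers against its yellow push strip, gently slide the reader's clear guard shut over the tube until you feel its latch click, and leave it latched: go by feel, never lean on the guard hard (22 N damages it), and leave the other tubes and the other things on the bench where they are.

Things in the scene. Friction and masses are not known exactly. Their poses are not given: they have to be found in the camera images.
- tube_orange_mid (a point): tube to load: clear, 13 mm across, white label, orange cap 17 mm across on the top 18 mm; 88 mm tall, about 16 g, upright in a hole of the rack. Point: on its axis half-way up, 44 mm above its foot (52 mm above the bench in the rack); z up the tube. Grip the cap, which spans 26 to 44 mm above the point.
- tube_p1_mid (a point): bystander: a tube of the same size with a purple cap in the rack (point half-way up)
- tube_p2_mid (a point): bystander: another purple-capped tube in the rack (point half-way up)
- tube_p3_mid (a point): bystander: another purple-capped tube in the rack (point half-way up)
- rack: blue tube rack fixed to the bench, 56 x 210 x 55 mm high, origin under its centre, z up. One row of five square 15.5 mm holes along its y axis at -80, -40, 0, 40, 80 mm; four hold tubes in any order. The caps stand 23 to 41 mm above its top plate. Gripping across its x axis clears the neighbours best.
- reader: white tube reader fixed to the bench, flat deck 85 mm high, 200 x 350 mm; origin on the bench under the middle of the slide track, z up, y the way the guard opens. Deck spans x -125 to 75, y -175 to 175 mm. A blue console 21 mm higher than the deck covers x below -77 mm. Somewhere at y = -129 to -99 mm stands a clear end wall 58 mm above the deck.
- well (a point): centre of the well's mouth, at deck height, ringed blue, at reader x 0, y -60 mm; axes as the reader's. Round, 16 mm wide, 2.5 mm chamfer, 45 mm deep: the seated tube's half-way point is 1 mm below this point, its cap 25 to 43 mm above. The end wall stands 36 to 66 mm off on the -y side; grip across x here.
- guard (a joint): travel of the sliding guard in m along the reader's y: 0.10 to 0.122 at the start (open), -0.022 to 0.008 shut. A clear hood with blue edges, 90 (x) x 80 (y) x 58 mm high, open below and at its -y end, its middle over the well at 0; a steel tongue on its +x side reaches 30 mm ahead of the -y end. About 1.5 N of friction; stays where left. 300 g.
- guard_push (a point): centre of the outer face of the yellow push strip (84 mm wide, 26 high) on the guard's +y end; moves with it; 46 mm in +y from the guard's middle, 23 mm above the deck, 35 mm below the hood's top. Axes as the reader's. Push along -y with closed fingers lowered behind it: at least 50 mm of deck there is free. Meet it at 30 mm/s or less; over 22 N on the guard damages it.
- latch (a point): nominal place of the latch, in a grey block 40 mm above the deck with a red pin on top that rises 7 mm and drops at the click. This point is fixed to the reader, but the block is adjusted along y: caught, the guard rests at a travel anywhere from -0.022 to 0.008, which no reading tells beforehand, only feel (or sight). A hard stop lies 1.5 mm beyond.
- guard_top (a point): centre of the guard's top, moves with it. Push needed: about 1.5 N at first; from 36 mm before its caught position 5 N (ejector spring), from 17 mm before about 10 N, rising to 14 N at 3 mm before. There the latch clicks: the guard snaps on by itself and the push falls by 5 N or more. Past the catch: 10 N, then a hard stop. Uncaught and let go it springs back to 0.014 or more.
- slide_box: bystander: red and white carton 55 x 80 x 36 mm, origin under its centre
- vial: bystander: small jar 28 mm wide, 45 mm tall, white lid
- reagent: bystander: bottle 64 mm wide, 130 mm tall, blue cap
- dish: bystander: white dish 90 mm wide, 30 mm tall

How it is judged (in metres and radians):
On the way, in this order (a step that is already met when the one before it is completed fails the run):
1. the orange-capped tube stands fully home in the well, let go, with the guard still open (horizontal distance between tube_orange_mid and well below 0.005 m and z of tube_orange_mid in the frame of well below 0.003 m and angle between tube_orange_mid's own z axis and vertical below 0.12 rad and contact force between the fingers and tube_orange below 0.05 N and value of joint guard above 0.06 m), for 0.2 s.
2. the fingers push the guard by its yellow strip over the last stretch (value of joint guard below 0.025 m and contact force between the fingers and guard_c4 above 1 N), for 0.05 s.
At the end, for the whole second after the job is handed in: The orange-capped tube stands in the well, its half-way point within 5 mm of the well's axis and no more than 3 mm above the deck, within 7 degrees of upright; the guard, let go, stays latched shut (travel between -25 and 12 mm; an uncaught guard springs back to 14 mm or more) (horizontal distance between tube_orange_mid and well below 0.005 m and z of tube_orange_mid in the frame of well below 0.003 m and angle between tube_orange_mid's own z axis and vertical below 0.12 rad and value of joint guard between -0.025 and 0.012 m); the robot touches nothing.
It fails at once if more than 22 N on the guard (contact force between any of the fingers, the arm and guard above 22 N).
It fails at once if another tube is moved more than 20 mm (distance of any of tube_p1_mid, tube_p2_mid, tube_p3_mid from where it was at the start of the episode above 0.02 m).
It fails at once if another thing on the bench is moved more than 30 mm (distance of any of slide_box, vial, reagent, dish from where it was at the start of the episode above 0.03 m).
It also fails if it takes over 70 s, if anything falls off the work surface, if the arm or the gripper's body presses on something with over 40 N, if the wrist force passes 120 N, or if a joint passes its speed limit or range.

### The arm

A 6-joint arm with a two-finger parallel gripper is mounted at the origin on the work surface. World frame = base frame: x ahead of the robot, y to its left, z up, the work surface at z = 0. Lengths are in mm, angles in rad, forces in N, time in s.
With the tool pointing down it reaches from about 400 to 925 mm from the base axis. Payload 12.5 kg.
Tool frame: the origin (TCP) lies on the mounting face of the last link; the fingertips stand 190 mm ahead of it and the grasp point (between the pads) lies 171 mm ahead of it; z points along the fingers, y is the line along which they close (so a half turn about z gives the same grasp; the last joint's range is limited). The gripper opens to 95 mm and grips with 3 to 60 N. Pads are 20 mm wide; open, the fingers measure 119 mm over their backs; the gripper's body (75 mm by 180 mm) begins 59 mm behind the grasp point.
Start: joints at [-0.106, 0.491, 1.559, -0, 1.092, -0.106], TCP at [625, 0.023, 404.761] pointing down, gripper open.
Joint ranges: [-3.1, 3.1], [-0.84, 2.19], [0.05, 2.79], [-1.13, 4.28], [0.06, 2.93], [-2.69, 2.69]. Speed limits (rad/s): [2.22, 2.22, 2.79, 3.14, 3.14, 3.14].

### API

Orientations are given as [roll, pitch, yaw] about the fixed x, y, z axes, in that order (R = Rz(yaw) Ry(pitch) Rx(roll)).
In Python, from cell import env gives the robot as it stands.
- The arm moves only by the tool carry_out, never from a script. Its argument "series" is a list of rows, each a list of 5 numbers: the shift along the tool's x, y, z in m, then the turn about the tool's z in degrees, then the opening, from 0 (shut) to 1 (fully open). A call has 1 to 20 rows; each row is the pose to reach, as a shift and turn from the pose commanded when the call began, along the tool's axes at that moment; what a row does not reach only later rows make up. A row lasts 1/8 s, in which the tool goes at most 62.5 mm and 10.7 degrees, less where a joint would pass 70% of its speed; a pose out of reach is approached as far as the arm can. A call with a gripper value outside its range is refused whole. The fingers move at their own pace and stop on an object; the grip force is fixed at half the most. Time passes only in rows, so rows that repeat a pose let the fingers close. It gives the time, the measured TCP pose, the force, the opening and the grip force at its end, in the units of the state.
- env.state(): the state, without advancing time (a new reading comes with each control period).
- env.read_camera(name): name is "scene" or "side" or "wrist"; returns (picture, depth): 384x512x3 uint8, red, green, blue; 384x512 float32, mm along the optical axis (not along the pixel's ray), 0 where there is no reading.
- env.get_calibration(name): a dict with "intrinsics" (3x3 intrinsics, pixels), "cam_to_world" (4x4, takes a point from camera to world coordinates); the wrist camera has in their place "T_tool_cam" (4x4, takes a point from camera to tool coordinates, whose origin is the TCP and whose axes are the flange's). Camera axes: x right, y up, looking along -z (the intrinsics and any distortion apply to the point x, -y, -z); pixel columns grow to the right and rows downward; lengths in mm; the calibration is good to about 2 mm. The wrist camera is an equidistant fisheye: a pixel r from the principal point sees the ray r / f radians off the axis. A picture is of the moment at which its call begins: read the wrist's pose just before it. get_calibration takes no time and is no camera call.
- env.job_done(): hands the job in; it is judged then, once.
The state is a dict: "t": time; "joints": joint angles; "qvel": joint speeds; "tau": joint torques, N m; "eef_pos": TCP position; "tcp_rot": TCP orientation; "ft_force": force on the tool from outside, world axes, zero at the start; "moment": the same for the moment, N m; "opening": opening from 0.0 (shut) to 1.0 (fully open); "grip_force": force on a finger pad.
Only numpy, scipy, OpenCV 4.12 (cv2) and the standard library are available. Lean on these libraries where they do the work, as an engineer would, in place of code of your own. Each camera call takes 0.05 s, during which the arm holds its last target. There are 200 camera calls.

## Working session

There is one attempt and no reset: what is moved stays moved. The work goes in short steps, Python scripts to look and compute and a tool call to move; the robot and the scene stay as the last step left them, time stands still between calls to the robot, and variables do not carry over. Pictures are saved under pics/ and viewed, at most 10 in all, crops included, and the job is handed in when it is done.

Besides the shell and the picture viewer there is one more tool, called after "Request:" by a JSON object that holds its "op" and its "data". carry_out: Moves the arm, as the interface text tells. Its arguments: {"type":"object","properties":{"series":{"type":"array","items":{"type":"array","items":{"type":"number"}}}},"required":["series"]}

```bash
ls; mkdir -p pics; cat > h.py <<'E'
import numpy as np, cv2
from cell import env
from scipy.spatial.transform import Rotation as R
def cloud(name):
    s=env.state(); im,d=env.read_camera(name); c=env.get_calibration(name)
    K=np.array(c["intrinsics"]); v,u=np.mgrid[:384,:512]
    T=np.array(c["cam_to_world"])
    p=np.stack([(u-K[0,2])/K[0,0]*d,-(v-K[1,2])/K[1,1]*d,-d],-1)
    return im,d,p@T[:3,:3].T+T[:3,3]
E
python3 - <<'E'
from h import *
print(env.state())
for n in("scene","side"):
    im,d,P=cloud(n); np.savez(f"{n}.npz",im=im,d=d,P=P); cv2.imwrite(f"pics/{n}.png",im[...,::-1])
    print(env.get_calibration(n))
E
```

```text
pics
{'t': 0.0, 'joints': array([-1.05594876e-01,  4.91558779e-01,  1.55942928e+00,  5.16763195e-06,
        1.09164032e+00, -1.05579768e-01]), 'qvel': array([ 0.00063104, -0.00041082, -0.001384  ,  0.0005563 , -0.00033238,
       -0.00140661]), 'tau': array([-9.52334158e-04, -6.12640929e+01, -2.58175153e+01,  6.92750537e-02,
        4.83079045e-02, -1.38641695e-05]), 'eef_pos': array([6.24977937e+02, 2.86412298e-02, 4.04169059e+02]), 'tcp_rot': array([-3.14056318e+00, -1.13706621e-04,  1.57077878e+00]), 'ft_force': array([-0.61615607, -0.34409053,  0.32207302]), 'moment': array([ 0.00422659,  0.00609734, -0.02418074]), 'grip_force': 0.0, 'opening': 0.9989534529363745}
{'intrinsics': array([[370.80565265,   0.        , 256.89033581],
       [  0.        , 370.80565265, 192.9320906 ],
       [  0.        ,   0.        ,   1.        ]]), 'cam_to_world': array([[-5.30852108e-01, -5.52535543e-01,  6.42573352e-01,
         1.24088394e+03],
       [ 8.47464413e-01, -3.46402472e-01,  4.02255387e-01,
         5.20869327e+02],
       [ 3.28598854e-04,  7.58096169e-01,  6.52142692e-01,
         7.91251497e+02],
       [ 0.00000000e+00,  0.00000000e+00,  0.00000000e+00,
         1.00000000e+00]])}
{'intrinsics': array([[347.00272465,   0.        , 257.53827876],
       [  0.        , 347.00272465, 194.35154691],
       [  0.        ,   0.        ,   1.        ]]), 'cam_to_world': array([[ 7.52393447e-01,  4.01100389e-01, -5.22515626e-01,
         8.64803303e+01],
       [-6.58658512e-01,  4.68398056e-01, -5.88873692e-01,
        -4.72030117e+02],
       [ 8.54783646e-03,  7.87224072e-01,  6.16607813e-01,
         7.04791062e+02],
       [ 0.00000000e+00,  0.00000000e+00,  0.00000000e+00,
         1.00000000e+00]])}
```

View pics/scene.png

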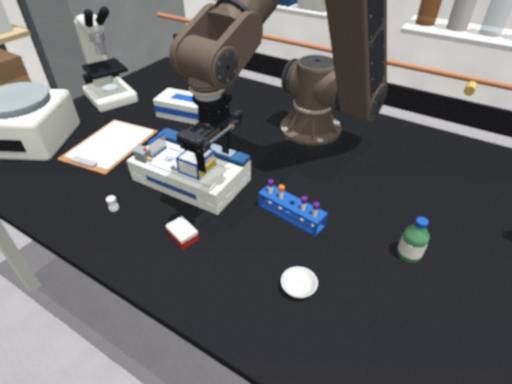

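View pics/side.png

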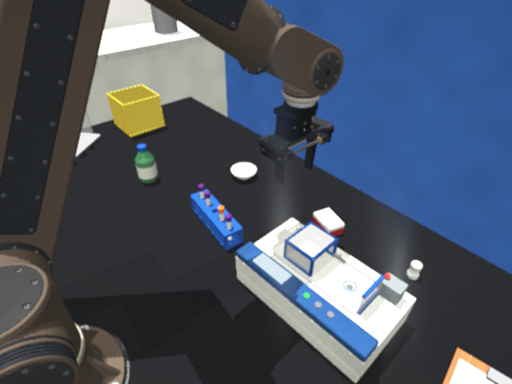

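The scene view shows the reader near (190,170), the rack near (292,208) and the orange cap at (282,189). In the side view the open guard is at (310,247), the well at (349,286), the grey latch block with its red pin at (390,283), and the orange cap at (222,209). Next I'll get their positions from depth.

```bash
python3 - <<'E'
import numpy as np,cv2
for n in("side","scene"):
    f=np.load(n+".npz"); im,d,P=f["im"],f["d"],f["P"]
    hsv=cv2.cvtColor(im,cv2.COLOR_RGB2HSV); H,S,V=[hsv[...,i].astype(int) for i in range(3)]
    z=P[...,2]; ok=(d>0)
    v,u=np.mgrid[:384,:512]
    box=(P[...,0]>200)&(P[...,0]<950)&(abs(P[...,1])<500)&ok
    def rep(name,m,minn=4):
        k,lab,st,_=cv2.connectedComponentsWithStats(m.astype(np.uint8))
        for i in range(1,k):
            if st[i,4]>=minn:
                q=P[lab==i]; print(n,name,st[i,:5],np.median(q,0).round(1),"zmax",q[:,2].max().round(1))
    rep("orange",box&(H>5)&(H<16)&(S>120)&(V>120)&(z>60)&(z<130))
    rep("purple",box&(H>125)&(H<160)&(S>80)&(z>60)&(z<130))
    rep("red",box&(H<5)&(S>150)&(V>120)&(z>90)&(z<180),2)
    rep("yellow",box&(H>20)&(H<33)&(S>120)&(z>86)&(z<150))
    for nm,lo,hi,m in(("deck",81,89,(S<60)&(V>140)),("console",102,110,(H>100)&(H<122)&(S>100)),("rackblue",50,60,(H>100)&(H<125)&(S>100))):
        q=P[box&(z>lo)&(z<hi)&m]
        if len(q)>30:
            r=cv2.minAreaRect(q[:,:2].astype(np.float32)); print(n,nm,len(q),r,np.median(q,0).round(1))
            if nm!="deck": continue
            hst,e=np.histogram(z[box&(z>70)&(z<160)],bins=np.arange(70,160,4)); print(hst)
E
```

```text
side orange [219 207   5   7  18] [485.8 127.1  90.4] zmax 95.9
side purple [198 184   6   7  38] [501.  249.6  92.2] zmax 96.5
side purple [205 191   5   7  32] [497.7 208.8  92.7] zmax 96.4
side purple [226 214   6   8  37] [482.8  90.5  94.1] zmax 97.1
side red [385 274   4   5  14] [ 595.5 -305.   132.1] zmax 133.4
side deck 5544 ((523.6842651367188, -192.58421325683594), (203.25486755371094, 352.3827819824219), 2.5687100887298584) [ 535.  -241.3   84.3]
[ 227  223  306 4869  854  353  366  354 2334 1175  102  103   88  313
   83   86   48  463  808   29    0    0]
side console 2505 ((506.0810852050781, -194.4279022216797), (168.0824737548828, 349.07470703125), 2.694753885269165) [ 445.  -264.2  105.1]
side rackblue 704 ((494.3373718261719, 172.5017547607422), (212.94227600097656, 57.21428298950195), 82.93326568603516) [485.  157.5  54. ]
scene orange [279 184   5   8  30] [494.8 138.   95. ] zmax 99.5
scene purple [268 179   5   7  32] [490.1  97.2  95.2] zmax 99.1
scene purple [301 196   6   7  35] [504.1 216.9  95.2] zmax 98.3
scene purple [313 202   6   7  36] [510.4 256.4  95.1] zmax 99.3
scene yellow [205 159  10  12  53] [535.  -92.1 111.4] zmax 122.4
scene yellow [200 171   4   5  15] [581.1 -90.2 108.5] zmax 120.7
scene deck 1843 ((493.3905029296875, -251.75411987304688), (689.9625854492188, 344.87310791015625), 62.50811004638672) [ 568.5 -116.8   86.1]
[ 160  171  206  869 1104  227  180  167  190  394  102   66   87  105
  104   62   51   55  233   56    0    0]
scene console 291 ((451.4163513183594, -195.2828826904297), (49.74216079711914, 350.12274169921875), 2.720515727996826) [454.9 -78.9 106.7]
scene rackblue 820 ((499.11968994140625, -148.3245849609375), (818.8531494140625, 332.9901428222656), 69.55712127685547) [505.2 178.1  55.8]
```

Both cameras agree: reader yaw is about 2.6°, with the well near (551,-251). Rack yaw is about -7.1° and the orange tube near (490,132.5), which fits the hole at -40 mm. I'll move above the tube and check with the wrist camera.

Request:
{"op": "carry_out", "data": {"series": [[0.025, -0.025, 0.005, 1.5, 0.5], [0.05, -0.05, 0.015, 3, 0.5], [0.08, -0.08, 0.03, 5, 0.5], [0.11, -0.11, 0.04, 6.5, 0.5], [0.13, -0.13, 0.05, 7, 0.5], [0.132, -0.135, 0.054, 7.1, 0.5], [0.132, -0.135, 0.054, 7.1, 0.5], [0.132, -0.135, 0.054, 7.1, 0.5]]}}

```text
t: 1.1
eef_pos: [490.7, 131.5, 350.9]
tcp_rot: [3.141, -0.0, 1.446]
ft_force: [-0.3, 0.3, 0.2]
opening: 0.499
grip_force: 0.0
```

```bash
cat >> h.py <<'E'
def wrist():
    s=env.state(); im,d=env.read_camera("wrist"); c=env.get_calibration("wrist")
    K=np.array(c["intrinsics"]); T=np.array(c["T_tool_cam"]); v,u=np.mgrid[:384,:512]
    a=(u-K[0,2])/K[0,0]; b=(v-K[1,2])/K[1,1]; th=np.hypot(a,b); k=np.tan(np.minimum(th,1.5))/np.maximum(th,1e-9)
    p=np.stack([a*k*d,-b*k*d,-d],-1)@T[:3,:3].T+T[:3,3]
    Rm=R.from_euler("xyz",s["tcp_rot"]).as_matrix()
    return im,d,p@Rm.T+s["eef_pos"],s
E
python3 - <<'E'
from h import *
im,d,P,s=wrist(); np.savez("w1.npz",im=im,d=d,P=P); cv2.imwrite("pics/w1.png",im[...,::-1])
print({k:s[k] for k in("t","eef_pos","tcp_rot","opening","ft_force")}); print(env.get_calibration("wrist"))
E
```

```text
{'t': 1.1, 'eef_pos': array([490.7457833 , 131.45213584, 350.9458808 ]), 'tcp_rot': array([ 3.14084264e+00, -1.07836150e-04,  1.44620052e+00]), 'opening': 0.4989556182035857, 'ft_force': array([-0.27655575,  0.26483682,  0.18422295])}
{'intrinsics': array([[297.31863964,   0.        , 255.79100027],
       [  0.        , 297.31863964, 189.92031953],
       [  0.        ,   0.        ,   1.        ]]), 'T_tool_cam': array([[-2.11639932e-04,  9.67611495e-01,  2.52443954e-01,
         7.14680401e+01],
       [ 9.99999937e-01,  2.77030022e-04, -2.23485308e-04,
        -1.18659450e-02],
       [-2.86181507e-04,  2.52443891e-01, -9.67611492e-01,
         1.97583607e+01],
       [ 0.00000000e+00,  0.00000000e+00,  0.00000000e+00,
         1.00000000e+00]])}
```

View pics/w1.png

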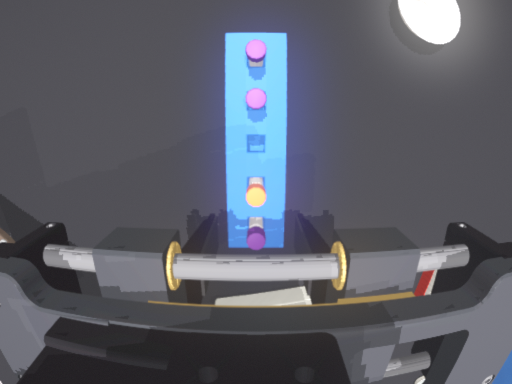

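The wrist view shows the orange cap at (256,196), between a purple cap at (256,238) and the empty hole at (256,142). It's well aligned with the rack, so I'll measure the centre of the cap top.

```bash
python3 - <<'E'
import numpy as np,cv2
f=np.load("w1.npz"); im,d,P=f["im"],f["d"],f["P"]
hsv=cv2.cvtColor(im,cv2.COLOR_RGB2HSV); H,S,V=[hsv[...,i].astype(int) for i in range(3)]; z=P[...,2]
v,u=np.mgrid[:384,:512]; win=(abs(u-256)<45)&(v<250)
m=win&(H>5)&(H<28)&(S>120)&(z>70); q=P[m]; zt=np.percentile(q[:,2],90); t=q[q[:,2]>zt-2.5]
print("cap top",len(t),t.min(0).round(1),t.max(0).round(1),((t.min(0)+t.max(0))/2).round(1),zt)
m=win&(z>51)&(z<59)&(S>100); q=P[m]; print("rack",len(q),cv2.minAreaRect(q[:,:2].astype(np.float32)),np.median(z[m]))
for lo,hi in((30,70),(80,120),(220,250)):
    q=P[win&(H>130)&(H<165)&(S>80)&(v>lo)&(v<hi)&(z>92)]; print("purple",len(q),((q.min(0)+q.max(0))/2).round(1))
E
```

```text
Traceback (most recent call last):
IndexError: index -1 is out of bounds for axis 0 with size 0
```

```bash
python3 - <<'E'
import numpy as np,cv2
f=np.load("w1.npz"); im,d,P=f["im"],f["d"],f["P"]
for v,u in((196,256),(142,235),(100,256),(100,235),(20,256)): print(v,u,im[v,u],d[v,u],P[v,u].round(1))
E
```

```text
196 256 [255 238 158] 244.67429 [491.8 136.3  95.7]
142 235 [125 207 255] 274.11676 [477.5 179.   54.7]
100 256 [244 175 255] 224.23628 [501.4 213.3  96.6]
100 235 [137 219 255] 264.3156 [482.6 217.8  54.6]
20 256 [ 87  87 113] 292.09894 [513.7 309.5   1.1]
```

```bash
python3 - <<'E'
import numpy as np,cv2
f=np.load("w1.npz"); im,d,P=f["im"],f["d"],f["P"]; z=P[...,2]; v,u=np.mgrid[:384,:512]
m=(abs(u-256)<45)&(v<252)&(z>92)&(z<100)
k,lab,st,c=cv2.connectedComponentsWithStats(m.astype(np.uint8))
for i in range(1,k):
    if st[i,4]>20: q=P[lab==i]; print(c[i].round(),len(q),((q.min(0)+q.max(0))/2).round(1),np.ptp(q,axis=0).round(1))
q=P[(abs(u-256)<45)&(v<252)&(z>51)&(z<59)]; print(cv2.minAreaRect(q[:,:2].astype(np.float32)))
E
```

```text
[255.  49.] 345 [505.9 254.5  95.5] [16.1 16.8  6.1]
[256.  98.] 348 [501.6 214.8  96.1] [16.  15.9  4.1]
[255. 196.] 322 [491.3 136.3  95.4] [16.2 16.1  6.1]
[255. 240.] 296 [486.2  96.5  95. ] [16.8 17.   6. ]
((496.2225341796875, 175.21392822265625), (210.82830810546875, 56.61936569213867), 82.77783203125)
```

Depth puts the cap at (491.3,136.3), top at z 96, 16–17 mm across, which matches the given sizes. The rack fit gives (491,135.5). I'll go down and grip.

Request:
{"op": "carry_out", "data": {"series": [[0.0035, 0, 0.02, 0, 0.5], [0.0035, 0, 0.045, 0, 0.5], [0.0035, 0, 0.07, 0, 0.5], [0.0035, 0, 0.085, 0, 0.5], [0.0035, 0, 0.092, 0, 0.5], [0.0035, 0, 0.092, 0, 0.5], [0.0035, 0, 0.092, 0, 0], [0.0035, 0, 0.092, 0, 0], [0.0035, 0, 0.092, 0, 0], [0.0035, 0, 0.092, 0, 0], [0.0035, 0, 0.092, 0, 0], [0.0035, 0, 0.092, 0, 0]]}}

```text
t: 2.65
eef_pos: [490.5, 135.5, 258.9]
tcp_rot: [3.141, -0.0, 1.447]
ft_force: [-0.3, 0.2, 2.9]
opening: 0.17
grip_force: 30.0
```

The cap is gripped (opening 0.17 is about 16 mm). I'll lift straight up.

Request:
{"op": "carry_out", "data": {"series": [[0, 0, -0.005, 0, 0], [0, 0, -0.02, 0, 0], [0, 0, -0.045, 0, 0], [0, 0, -0.075, 0, 0], [0, 0, -0.105, 0, 0], [0, 0, -0.135, 0, 0], [0, 0, -0.16, 0, 0], [0, 0, -0.171, 0, 0], [0, 0, -0.171, 0, 0]]}}

```text
t: 3.78
eef_pos: [490.2, 135.5, 430.3]
tcp_rot: [3.14, -0.0, 1.447]
ft_force: [-1.0, 0.2, 0.1]
opening: 0.172
grip_force: 30.0
```

Request:
{"op": "carry_out", "data": {"series": [[-0.012, 0.003, 0, -0.3, 0], [-0.037, 0.01, 0, -0.9, 0], [-0.07, 0.019, 0, -1.7, 0], [-0.11, 0.03, 0, -2.6, 0], [-0.15, 0.041, 0, -3.5, 0], [-0.19, 0.052, 0, -4.5, 0], [-0.23, 0.063, 0, -5.4, 0], [-0.27, 0.073, 0, -6.3, 0], [-0.31, 0.084, 0, -7.3, 0], [-0.35, 0.095, 0, -8.2, 0], [-0.38, 0.103, 0, -9, 0], [-0.402, 0.109, 0, -9.5, 0], [-0.413, 0.112, 0, -9.75, 0], [-0.415, 0.113, 0, -9.75, 0], [-0.415, 0.113, 0, -9.75, 0]]}}

```text
t: 5.65
eef_pos: [551.2, -289.9, 429.5]
tcp_rot: [-3.141, -0.0, 1.617]
ft_force: [-0.6, 0.4, -0.1]
opening: 0.171
grip_force: 30.0
```

```bash
python3 - <<'E'
from h import *
im,d,P,s=wrist(); np.savez("w2.npz",im=im,d=d,P=P); cv2.imwrite("pics/w2.png",im[...,::-1])
print({k:s[k] for k in("t","eef_pos","tcp_rot","opening","grip_force","ft_force")})
E
```

```text
{'t': 5.65, 'eef_pos': array([ 551.22344658, -289.85798617,  429.53224566]), 'tcp_rot': array([-3.14125206e+00, -4.16692175e-04,  1.61728308e+00]), 'opening': 0.17053680945921634, 'grip_force': 30.000008046627045, 'ft_force': array([-0.56985437,  0.37434686, -0.10031373])}
```

View pics/w2.png

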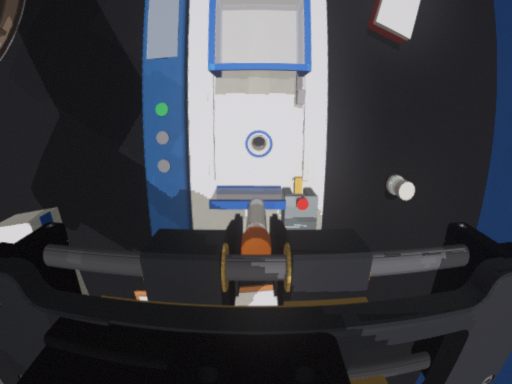

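The well's blue ring is at (259,143), with the guard frame above it (edge at row 68), the red latch pin at (302,204), and the tube still hanging upright in the grip. Now the ring centre and the deck edges.

```bash
python3 - <<'E'
import numpy as np,cv2
f=np.load("w2.npz"); im,d,P=f["im"],f["d"],f["P"]; z=P[...,2]; v,u=np.mgrid[:384,:512]
hsv=cv2.cvtColor(im,cv2.COLOR_RGB2HSV); H,S,V=[hsv[...,i].astype(int) for i in range(3)]
m=(abs(u-259)<22)&(abs(v-143)<22)&(H>95)&(H<130)&(S>90)
q=P[m]; print("ring",len(q),q.min(0).round(1),q.max(0).round(1),((q.min(0)+q.max(0))/2).round(1),cv2.minEnclosingCircle(q[:,:2].astype(np.float32)))
g=(abs(u-259)<11)&(abs(v-143)<11)&(V<110); print("hole px",u[g].mean(),v[g].mean(),g.sum())
dk=(z>81)&(z<88)&(v<230)&(u>190)&(u<330)
for r in(120,150,180):
    uu=np.where(dk[r])[0]; print("deck row",r,P[r,uu.min()].round(1),P[r,uu.max()].round(1))
c=(z>102)&(z<110)&(v<240)&(u<195)&(u>130); print("console",cv2.minAreaRect(P[c][:,:2].astype(np.float32)))
b=(z>118)&(z<129)&(u>280)&(u<320)&(v>185)&(v<240); print("block",P[b].min(0).round(1),P[b].max(0).round(1))
t=(u>200)&(u<310)&(v>60)&(v<76)&(S>120)&(H>95)&(H<130); print("guard -y edge",np.median(P[t],0).round(1),P[t].min(0).round(1),P[t].max(0).round(1))
# tube foot
tb=(abs(u-257)<14)&(v>195)&(v<232)&(z>165); q=P[tb]
for a in range(198,232,6):
    w=tb&(v==a)
    if w.sum()>3: print(a,P[w].mean(0).round(1),np.ptp(P[w][:,0]).round(1))
E
```

```text
ring 114 [ 538.6 -264.4   83.7] [ 566.2 -236.5   87.5] [ 552.4 -250.5   85.6] ((552.5391235351562, -250.29429626464844), 14.27335262298584)
hole px 258.29761904761904 141.17857142857142 84
deck row 120 [ 477.1 -226.9   85.1] [ 625.5 -219.8   85. ]
deck row 150 [ 477.8 -260.3   85.6] [ 628.1 -253.3   85.3]
deck row 180 [ 477.8 -294.6   85.5] [ 629.  -287.7   84.9]
console ((450.48199462890625, -223.9783935546875), (48.88460922241211, 268.3666076660156), 2.5286645889282227)
block [ 576.7 -332.9  118.1] [ 615.1 -295.4  128.8]
guard -y edge [ 548.8 -175.   144.3] [ 504.1 -218.5  138.9] [ 593.4 -167.   409.8]
198 [ 551.2 -283.3  185.9] 7.9
204 [ 551.2 -284.1  199.1] 12.5
210 [ 551.2 -283.7  214.4] 11.4
216 [ 551.9 -283.3  227.6] 14.1
222 [ 551.4 -280.8  245.4] 14.1
228 [ 551.8 -282.8  249.8] 13.9
```

The well is at (552.4,-250.4) at deck height 85.5, matching the fixed camera to about 1 mm. The tube axis sits on the tool axis, so I'll line up and start down.

Request:
{"op": "carry_out", "data": {"series": [[0.01, 0.001, 0, 0, 0], [0.025, 0.002, 0, 0, 0], [0.037, 0.003, 0, 0, 0], [0.039, 0.003, 0.01, 0, 0], [0.039, 0.003, 0.03, 0, 0], [0.039, 0.003, 0.055, 0, 0], [0.039, 0.003, 0.075, 0, 0], [0.039, 0.003, 0.085, 0, 0], [0.039, 0.003, 0.088, 0, 0], [0.039, 0.003, 0.088, 0, 0]]}}

```text
t: 6.95
eef_pos: [552.6, -251.3, 342.1]
tcp_rot: [3.141, 0.0, 1.617]
ft_force: [-0.7, 0.1, -0.6]
opening: 0.171
grip_force: 30.0
```

Request:
{"op": "carry_out", "data": {"series": [[0, 0, 0.005, 0, 0], [0, 0, 0.01, 0, 0], [0, 0, 0.015, 0, 0], [0, 0, 0.02, 0, 0]]}}

```text
t: 7.45
eef_pos: [552.5, -251.2, 321.4]
tcp_rot: [3.141, 0.0, 1.617]
ft_force: [-0.0, -0.2, -0.1]
opening: 0.171
grip_force: 30.0
```

The foot is about 15 mm inside the well with no side force, so I'll continue.

Request:
{"op": "carry_out", "data": {"series": [[0, 0, 0.006, 0, 0], [0, 0, 0.012, 0, 0], [0, 0, 0.018, 0, 0], [0, 0, 0.023, 0, 0], [0, 0, 0.026, 0, 0], [0, 0, 0.028, 0, 0], [0, 0, 0.028, 0, 0]]}}

```text
t: 8.32
eef_pos: [552.5, -251.2, 293.7]
tcp_rot: [3.142, -0.0, 1.617]
ft_force: [-0.2, -0.5, 0.5]
opening: 0.171
grip_force: 30.0
```

Expected seat is at about TCP z 291. I'll creep down 0.5 mm at a time and watch the force.

Request:
{"op": "carry_out", "data": {"series": [[0, 0, 0.0005, 0, 0], [0, 0, 0.001, 0, 0], [0, 0, 0.0015, 0, 0], [0, 0, 0.002, 0, 0], [0, 0, 0.002, 0, 0]]}}

```text
t: 8.95
eef_pos: [552.5, -251.2, 291.7]
tcp_rot: [3.142, 0.0, 1.617]
ft_force: [0.6, -0.3, -0.4]
opening: 0.172
grip_force: 30.0
```

Request:
{"op": "carry_out", "data": {"series": [[0, 0, 0.0005, 0, 0], [0, 0, 0.001, 0, 0], [0, 0, 0.001, 0, 0]]}}

```text
t: 9.32
eef_pos: [552.5, -251.2, 291.0]
tcp_rot: [3.141, 0.0, 1.617]
ft_force: [-0.3, -0.5, 2.8]
opening: 0.17
grip_force: 30.0
```

A 2.8 N contact right at the predicted height means it's seated. I'll release, wait, and go straight up.

Request:
{"op": "carry_out", "data": {"series": [[0, 0, 0, 0, 0.45], [0, 0, 0, 0, 0.45], [0, 0, 0, 0, 0.45], [0, 0, 0, 0, 0.45], [0, 0, 0, 0, 0.45], [0, 0, -0.01, 0, 0.45], [0, 0, -0.03, 0, 0.45], [0, 0, -0.06, 0, 0.45], [0, 0, -0.09, 0, 0.45], [0, 0, -0.12, 0, 0.45], [0, 0, -0.135, 0, 0.45], [0, 0, -0.14, 0, 0.45], [0, 0, -0.14, 0, 0.45]]}}

```text
t: 10.95
eef_pos: [552.4, -251.2, 430.2]
tcp_rot: [-3.141, -0.0, 1.617]
ft_force: [0.4, -0.3, -0.4]
opening: 0.448
grip_force: 0.0
```

```bash
python3 - <<'E'
from h import *
im,d,P,s=wrist(); np.savez("w3.npz",im=im,d=d,P=P); print(s["eef_pos"],s["t"])
v,u=np.mgrid[:384,:512]; z=P[...,2]
m=(abs(P[...,0]-552)<18)&(abs(P[...,1]+251)<18)&(z>122)&(z<140); q=P[m]; print("cap",len(q),((q.min(0)+q.max(0))/2).round(1),np.ptp(q,axis=0).round(1),np.percentile(q[:,2],[50,95]))
im2,d2,P2=cloud("side"); cv2.imwrite("pics/side2.png",np.vstack([cv2.resize(im2[190:340,220:430,::-1],(630,450))]))
hsv=cv2.cvtColor(im2,cv2.COLOR_RGB2HSV); q=P2[(hsv[...,0]>5)&(hsv[...,0]<17)&(hsv[...,1]>120)&(P2[...,2]>100)&(P2[...,2]<135)&(abs(P2[...,1]+251)<30)&(abs(P2[...,0]-552)<30)]; print("side",len(q),np.median(q,0),q[:,2].max() if len(q) else 0)
im3,d3,P3=cloud("scene"); h=cv2.cvtColor(im3,cv2.COLOR_RGB2HSV)
m=(h[...,0]>18)&(h[...,0]<34)&(h[...,1]>110)&(P3[...,2]>90)&(P3[...,2]<140)&(P3[...,0]>450)&(P3[...,0]<650)&(P3[...,1]>-160)&(P3[...,1]<-50); q=P3[m]; print("yellow",len(q),q.min(0).round(1),q.max(0).round(1),np.median(q,0).round(1)); print(np.polyfit(q[:,0],q[:,1],1))
E
```

```text
[ 552.38637812 -251.1730859   430.23017349] 10.95
cap 234 [ 552.5 -250.2  126.2] [15.9 15.8  8. ] [127.99320542 129.31124286]
side 29 [ 545.07288131 -256.30427965  122.10182013] 126.57763876623062
yellow 98 [508.7 -95.7  98.5] [587.2 -88.5 123.5] [551.2 -91.7 110.3]
[ 4.46363871e-02 -1.16223191e+02]
```

View pics/side2.png

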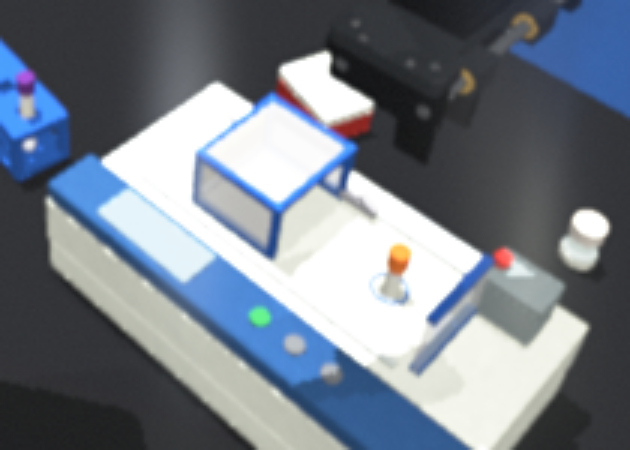

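The tube stands in the well: cap top 128 as expected, centred at (552.5,-250.2), upright in the picture at (397,260). The guard is open, with its strip near y -92, a travel of about 0.112. I'll close the fingers and go behind the strip along the reader's y.

Request:
{"op": "carry_out", "data": {"series": [[0.01, 0, 0, 0, 0], [0.03, 0, 0, 0, 0], [0.06, 0, 0, 0, 0], [0.095, 0, 0, 0, 0], [0.13, 0, 0, 0, 0], [0.16, 0, 0, 0, 0], [0.185, 0, 0, 0, 0], [0.198, 0, 0, 0, 0], [0.2, 0, 0, 0, 0], [0.2, 0, 0.015, 0, 0], [0.2, 0, 0.04, 0, 0], [0.2, 0, 0.07, 0, 0], [0.2, 0, 0.1, 0, 0], [0.2, 0, 0.125, 0, 0], [0.2, 0, 0.138, 0, 0], [0.2, 0, 0.142, 0, 0], [0.2, 0, 0.142, 0, 0]]}}

```text
t: 13.22
eef_pos: [543.3, -51.6, 289.0]
tcp_rot: [3.141, 0.0, 1.617]
ft_force: [-0.6, -0.1, 0.1]
opening: 0.006
grip_force: 0.0
```

Request:
{"op": "carry_out", "data": {"series": [[-0.0025, 0, 0, 0, 0], [-0.005, 0, 0, 0, 0], [-0.0075, 0, 0, 0, 0], [-0.01, 0, 0, 0, 0], [-0.0125, 0, 0, 0, 0], [-0.015, 0, 0, 0, 0], [-0.0175, 0, 0, 0, 0], [-0.02, 0, 0, 0, 0]]}}

```text
t: 14.22
eef_pos: [544.2, -71.6, 288.7]
tcp_rot: [3.141, 0.0, 1.617]
ft_force: [-1.2, 0.3, -0.3]
opening: 0.001
grip_force: 0.0
```

Request:
{"op": "carry_out", "data": {"series": [[-0.0025, 0, 0, 0, 0], [-0.005, 0, 0, 0, 0], [-0.0075, 0, 0, 0, 0], [-0.01, 0, 0, 0, 0], [-0.0125, 0, 0, 0, 0], [-0.015, 0, 0, 0, 0], [-0.0175, 0, 0, 0, 0], [-0.02, 0, 0, 0, 0], [-0.0225, 0, 0, 0, 0], [-0.025, 0, 0, 0, 0]]}}

```text
t: 15.48
eef_pos: [545.3, -96.5, 288.7]
tcp_rot: [3.142, -0.0, 1.617]
ft_force: [-0.8, 1.5, 1.1]
opening: 0.005
grip_force: 0.8
```

```bash
python3 - <<'E'
from h import *
im,d,P=cloud("side"); h=cv2.cvtColor(im,cv2.COLOR_RGB2HSV); s=env.state(); print(s["ft_force"],s["eef_pos"])
T=np.array([[.9990,-.0454],[.0454,.9990]]); r=(P[...,:2]-[549.7,-190.6])@T  # reader xy
m=(h[...,0]>100)&(h[...,0]<125)&(h[...,1]>110)&(P[...,2]>136)&(P[...,2]<148)&(abs(r[...,0])<50)&(r[...,1]>-85); q=r[m]; print("hood top y",q[:,1].min().round(1),q[:,1].max().round(1),q[:,0].min().round(1),q[:,0].max().round(1))
cv2.imwrite("pics/side3.png",cv2.resize(im[190:340,220:430,::-1],(630,450)))
E
```

```text
[-1.17604644  1.34431815  0.35932607] [545.29466789 -96.75148805 288.74574728]
hood top y -6.5 81.8 -48.4 45.7
```

View pics/side3.png

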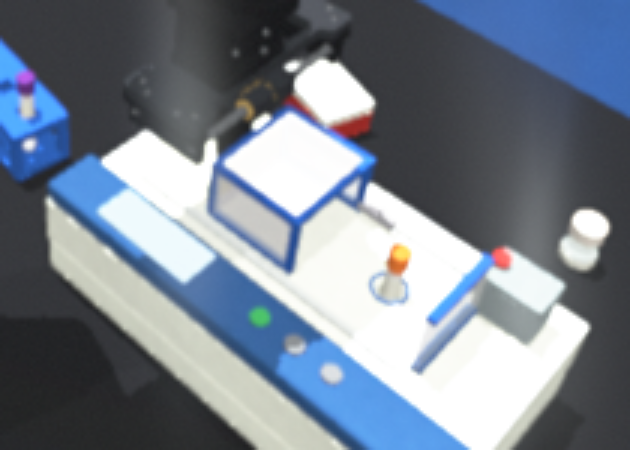

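The fingers touch the strip with about 1.4 N (sliding friction). The hood has moved to a travel of about 0.098, the tube stands upright, and the pin at (502,258) hasn't risen. So travel is about TCP y + 195 mm. I'll push on to a travel of about 0.048, before the earliest spring zone.

Request:
{"op": "carry_out", "data": {"series": [[-0.0025, 0, 0, 0, 0], [-0.005, 0, 0, 0, 0], [-0.0075, 0, 0, 0, 0], [-0.01, 0, 0, 0, 0], [-0.0125, 0, 0, 0, 0], [-0.015, 0, 0, 0, 0], [-0.0175, 0, 0, 0, 0], [-0.02, 0, 0, 0, 0], [-0.0225, 0, 0, 0, 0], [-0.025, 0, 0, 0, 0], [-0.0275, 0, 0, 0, 0], [-0.03, 0, 0, 0, 0], [-0.0325, 0, 0, 0, 0], [-0.035, 0, 0, 0, 0], [-0.0375, 0, 0, 0, 0], [-0.04, 0, 0, 0, 0], [-0.0425, 0, 0, 0, 0], [-0.045, 0, 0, 0, 0], [-0.0475, 0, 0, 0, 0], [-0.05, 0, 0, 0, 0]]}}

```text
t: 18.02
eef_pos: [547.6, -146.5, 288.7]
tcp_rot: [3.142, 0.0, 1.617]
ft_force: [-1.6, 1.1, -0.5]
opening: 0.006
grip_force: 0.8
```

Request:
{"op": "carry_out", "data": {"series": [[-0.0015, 0, 0, 0, 0], [-0.003, 0, 0, 0, 0], [-0.0045, 0, 0, 0, 0], [-0.006, 0, 0, 0, 0], [-0.0075, 0, 0, 0, 0], [-0.009, 0, 0, 0, 0], [-0.01, 0, 0, 0, 0]]}}

```text
t: 18.9
eef_pos: [548.1, -156.4, 288.7]
tcp_rot: [3.142, 0.0, 1.617]
ft_force: [-0.3, 2.1, -0.6]
opening: 0.005
grip_force: 0.8
```

No spring yet at a travel of about 0.038. I'll continue until the 5 N ejector spring shows.

Request:
{"op": "carry_out", "data": {"series": [[-0.0015, 0, 0, 0, 0], [-0.003, 0, 0, 0, 0], [-0.0045, 0, 0, 0, 0], [-0.006, 0, 0, 0, 0], [-0.007, 0, 0, 0, 0]]}}

```text
t: 19.52
eef_pos: [548.4, -163.2, 288.8]
tcp_rot: [-3.142, -0.0, 1.617]
ft_force: [-0.7, 5.5, 0.4]
opening: 0.007
grip_force: 2.6
```

Request:
{"op": "carry_out", "data": {"series": [[-0.0015, 0, 0, 0, 0], [-0.003, 0, 0, 0, 0], [-0.0045, 0, 0, 0, 0], [-0.006, 0, 0, 0, 0], [-0.007, 0, 0, 0, 0]]}}

```text
t: 20.15
eef_pos: [548.7, -170.1, 288.8]
tcp_rot: [-3.141, -0.0, 1.617]
ft_force: [-0.7, 6.1, 0.6]
opening: 0.004
grip_force: 3.1
```

The 5 N spring began between TCP y -156 and -163. So the click should come between about -189 and -196.

Request:
{"op": "carry_out", "data": {"series": [[-0.001, 0, 0, 0, 0], [-0.002, 0, 0, 0, 0], [-0.003, 0, 0, 0, 0], [-0.004, 0, 0, 0, 0], [-0.005, 0, 0, 0, 0], [-0.006, 0, 0, 0, 0]]}}

```text
t: 20.9
eef_pos: [549.0, -176.0, 288.8]
tcp_rot: [-3.141, -0.001, 1.617]
ft_force: [-0.3, 6.9, 0.9]
opening: 0.005
grip_force: 3.6
```

Request:
{"op": "carry_out", "data": {"series": [[-0.001, 0, 0, 0, 0], [-0.002, 0, 0, 0, 0], [-0.003, 0, 0, 0, 0]]}}

```text
t: 21.28
eef_pos: [549.1, -178.9, 288.8]
tcp_rot: [-3.141, -0.001, 1.617]
ft_force: [-0.9, 6.9, 1.2]
opening: 0.004
grip_force: 3.8
```

Request:
{"op": "carry_out", "data": {"series": [[-0.001, 0, 0, 0, 0], [-0.002, 0, 0, 0, 0], [-0.003, 0, 0, 0, 0]]}}

```text
t: 21.65
eef_pos: [549.2, -181.4, 288.8]
tcp_rot: [-3.141, -0.002, 1.617]
ft_force: [0.3, 13.5, 2.1]
opening: 0.004
grip_force: 6.7
```

The second stage began at about y -180 and reads 13.5 N, so the click should be near -193 to -195. I'll go slowly in 2 mm calls.

Request:
{"op": "carry_out", "data": {"series": [[-0.0005, 0, 0, 0, 0], [-0.001, 0, 0, 0, 0], [-0.0015, 0, 0, 0, 0], [-0.002, 0, 0, 0, 0], [-0.002, 0, 0, 0, 0]]}}

```text
t: 22.28
eef_pos: [549.3, -183.3, 288.7]
tcp_rot: [-3.141, -0.002, 1.617]
ft_force: [0.1, 13.8, 3.1]
opening: 0.005
grip_force: 6.6
```

Request:
{"op": "carry_out", "data": {"series": [[-0.0005, 0, 0, 0, 0], [-0.001, 0, 0, 0, 0], [-0.0015, 0, 0, 0, 0], [-0.002, 0, 0, 0, 0], [-0.002, 0, 0, 0, 0]]}}

```text
t: 22.9
eef_pos: [549.4, -185.2, 288.8]
tcp_rot: [-3.141, -0.002, 1.617]
ft_force: [0.5, 13.7, 2.7]
opening: 0.005
grip_force: 6.9
```

Request:
{"op": "carry_out", "data": {"series": [[-0.0005, 0, 0, 0, 0], [-0.001, 0, 0, 0, 0], [-0.0015, 0, 0, 0, 0], [-0.002, 0, 0, 0, 0], [-0.002, 0, 0, 0, 0]]}}

```text
t: 23.52
eef_pos: [549.5, -187.1, 288.8]
tcp_rot: [-3.141, -0.002, 1.617]
ft_force: [-0.3, 15.4, 3.2]
opening: 0.005
grip_force: 7.1
```

Request:
{"op": "carry_out", "data": {"series": [[-0.0005, 0, 0, 0, 0], [-0.001, 0, 0, 0, 0], [-0.0015, 0, 0, 0, 0], [-0.0015, 0, 0, 0, 0]]}}

```text
t: 24.02
eef_pos: [549.6, -188.6, 288.8]
tcp_rot: [-3.141, -0.002, 1.617]
ft_force: [0.3, 15.4, 3.0]
opening: 0.004
grip_force: 7.3
```

Request:
{"op": "carry_out", "data": {"series": [[-0.0005, 0, 0, 0, 0], [-0.001, 0, 0, 0, 0], [-0.0015, 0, 0, 0, 0], [-0.0015, 0, 0, 0, 0]]}}

```text
t: 24.52
eef_pos: [549.6, -190.0, 288.8]
tcp_rot: [-3.141, -0.002, 1.617]
ft_force: [-0.1, 14.4, 2.2]
opening: 0.005
grip_force: 7.4
```

Request:
{"op": "carry_out", "data": {"series": [[-0.0005, 0, 0, 0, 0], [-0.001, 0, 0, 0, 0], [-0.0015, 0, 0, 0, 0], [-0.0015, 0, 0, 0, 0]]}}

```text
t: 25.02
eef_pos: [549.7, -192.2, 288.7]
tcp_rot: [-3.141, -0.001, 1.617]
ft_force: [-0.8, 9.0, 1.5]
opening: 0.004
grip_force: 4.0
```

The force fell from about 15 to 9 N and the tool stepped on by itself, so the latch has probably clicked. Before letting go I'll check the pin and the hood.

Request:
{"op": "carry_out", "data": {"series": [[0, 0, 0, 0, 0], [0, 0, 0, 0, 0]]}}

```text
t: 25.28
eef_pos: [549.7, -192.2, 288.7]
tcp_rot: [-3.141, -0.001, 1.617]
ft_force: [-0.9, 8.7, 1.1]
opening: 0.003
grip_force: 4.2
```

```bash
cat > chk.py <<'E'
from h import *
import sys
im,d,P=cloud("side"); h=cv2.cvtColor(im,cv2.COLOR_RGB2HSV); s=env.state(); print(s["t"],s["ft_force"].round(1),s["eef_pos"].round(1))
T=np.array([[.9990,-.0454],[.0454,.9990]]); r=(P[...,:2]-[549.7,-190.6])@T
m=(h[...,0]>100)&(h[...,0]<125)&(h[...,1]>110)&(P[...,2]>136)&(P[...,2]<148)&(abs(r[...,0])<50); q=r[m]; print("hood top y",q[:,1].min().round(1),q[:,1].max().round(1))
m=((h[...,0]<6)|(h[...,0]>174))&(h[...,1]>130)&(P[...,2]>110)&(P[...,2]<160)&(P[...,1]<-270)&(P[...,1]>-350)
q=P[m]; print("pin",len(q),np.median(q,0).round(1),q[:,2].max().round(1))
cv2.imwrite(f"pics/{sys.argv[1]}.png",cv2.resize(im[200:340,280:430,::-1],(600,560)))
E
python3 chk.py c1; python3 -c "
import numpy as np,cv2
f=np.load('side.npz');P=f['P'];h=cv2.cvtColor(f['im'],cv2.COLOR_RGB2HSV);m=((h[...,0]<6)|(h[...,0]>174))&(h[...,1]>130)&(P[...,2]>110)&(P[...,2]<160)&(P[...,1]<-270)&(P[...,1]>-350);q=P[m];print('start pin',len(q),np.median(q,0).round(1),q[:,2].max().round(1))"
```

```text
25.325 [-0.   8.5  1.2] [ 549.7 -192.3  288.7]
hood top y -117.1 -14.5
pin 24 [ 594.6 -304.1  137.2] 139.9
start pin 20 [ 595.5 -305.   132.1] 133.8
```

View pics/c1.png

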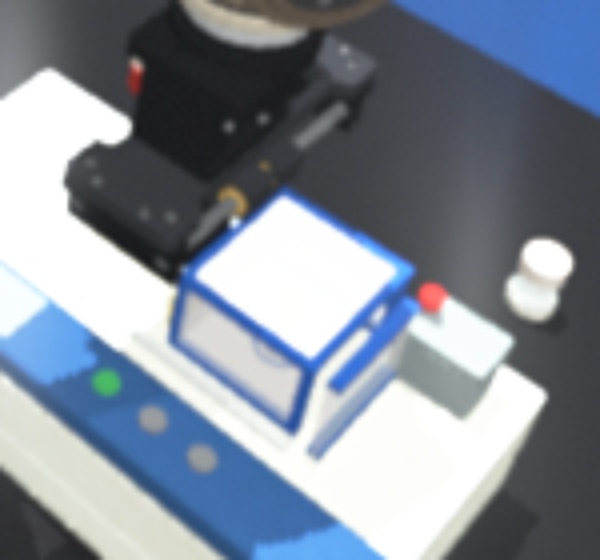

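The red pin at (432,298) is still raised, at z 137 against 132 at the start. So that drop was not the latch. I'll keep pushing gently, 1 mm per call.

Request:
{"op": "carry_out", "data": {"series": [[-0.0005, 0, 0, 0, 0], [-0.001, 0, 0, 0, 0], [-0.001, 0, 0, 0, 0]]}}

```text
t: 25.7
eef_pos: [549.8, -193.8, 288.7]
tcp_rot: [-3.141, 0.0, 1.617]
ft_force: [-1.7, 1.8, -0.1]
opening: 0.009
grip_force: 1.2
```

Request:
{"op": "carry_out", "data": {"series": [[-0.0005, 0, 0, 0, 0], [-0.001, 0, 0, 0, 0], [-0.001, 0, 0, 0, 0]]}}

```text
t: 26.08
eef_pos: [549.9, -194.5, 288.8]
tcp_rot: [3.141, -0.001, 1.617]
ft_force: [-0.5, 7.0, 0.9]
opening: 0.001
grip_force: 3.0
```

```bash
python3 chk.py c2
```

```text
26.125 [-0.9  5.8  0.9] [ 549.9 -194.6  288.8]
hood top y -117.0 -16.4
pin 17 [ 594.6 -304.9  132.1] 133.1
```

The force fell to 1.8 N and the pin is back down at 132, so it has clicked. I'll back off slowly and check that it holds.

Request:
{"op": "carry_out", "data": {"series": [[0.001, 0, 0, 0, 0], [0.003, 0, 0, 0, 0], [0.006, 0, 0, 0, 0], [0.01, 0, 0, 0, 0], [0.018, 0, 0, 0, 0], [0.03, 0, 0, 0, 0], [0.04, 0, 0, 0, 0], [0.04, 0, 0, 0, 0]]}}

```text
t: 27.12
eef_pos: [548.0, -153.9, 288.8]
tcp_rot: [3.142, -0.0, 1.618]
ft_force: [-0.1, -0.4, 0.9]
opening: 0.005
grip_force: 0.0
```

```bash
python3 chk.py c3
```

```text
27.175 [-0.7  0.  -0.6] [ 548.1 -154.3  288.8]
hood top y -117.3 -21.1
pin 15 [ 594.2 -304.8  131.4] 133.6
```

View pics/c3.png

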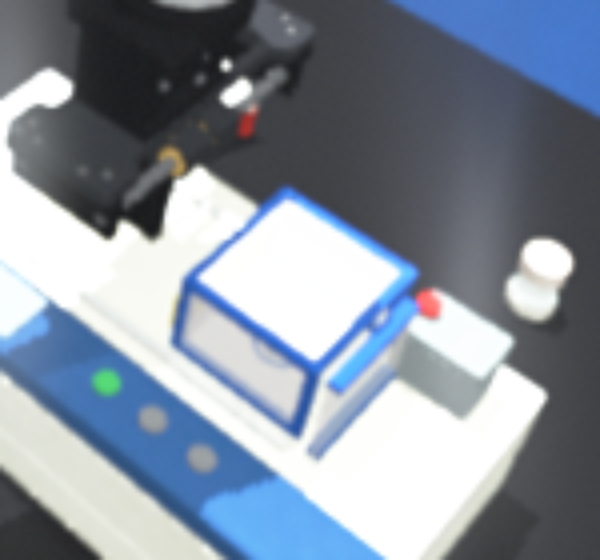

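With the fingers 40 mm clear, the guard has stayed shut (hood corners unmoved at (288,193) and (410,272)) and the pin is down at (428,304). It's latched and nothing is touching, so I'll hand in.

```bash
python3 -c "
from cell import env
print(env.job_done())"
```

```text
the job is handed in; nothing more can be done
None
```

The orange-capped tube is fully home in the reader's well, the guard is shut and latched (force dropped, pin dropped, and it held when let go), and the job is handed in with the arm clear; no verdict came back.

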